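# Tip a battery block into its charging cradle

### The arm

A 6-joint arm with a two-finger parallel gripper is mounted at the origin on a cart in front of the work surface, level with it; the furniture and walls round the work are solid. World frame = base frame: x ahead of the robot, y to its left, z up, the work surface at z = 0. Lengths are in m, angles in degrees, forces in N, time in s.
With the tool pointing down it reaches from about 0.425 to 0.95 m from the base axis. Payload 14.7 kg.
Tool frame: the origin (TCP) lies midway between the tips of the shut fingers; the grasp point (between the pads) lies 19 mm behind it (ctrl.grasp_offset is the distance from the TCP to the grasp point, in m); z points along the fingers, y is the line along which they close (so a half turn about z gives the same grasp; the last joint's range is limited). The gripper opens to 85 mm and grips with 20 to 120 N. Pads are 22 mm wide; open, the fingers measure 114 mm over their backs; the gripper's body (76 mm by 85 mm) begins 54 mm behind the grasp point. The pads swing forward as they close: fully open they stand 13 mm farther back than shut.
Start: joints at [68.148, 27.513, 91.461, -0, 61.026, -2.67], TCP at [0.214, 0.614, 0.231] pointing down, gripper open.
Joint ranges: [-157.49, 157.49], [-46.99, 117.5], [13.45, 153.17], [-89.5, 269.5], [5.16, 153.95], [-167.48, 167.48]. Speed limits (degrees/s): [108.29, 108.29, 136.94, 172.46, 172.46, 172.46].

### API

Orientations are given as a 3x3 rotation matrix whose columns are the frame's x, y, z axes.
In Python, from plant import sensors, get_image, camera_model, ctrl gives the robot as it stands. The module is installed in compiled form; this text tells all that it offers.
- The arm moves only by the tool jog_arm, never from a script. Its argument "rows" is a list of rows, each an object with "xyz": the shift along the tool's x, y, z in m, a list of three; "rotation": the turn, a rotation vector about the tool's x, y, z in rad, a list of three; "claw": the opening, from -1 (shut) to 1 (fully open). A call has 1 to 20 rows; each row is the pose to reach, as a shift and turn from the pose commanded when the call began, along the tool's axes at that moment; what a row does not reach only later rows make up. A row lasts 1/8 s, in which the tool goes at most 62.5 mm and 10.7 degrees, less where a joint would pass 70% of its speed; a pose out of reach is approached as far as the arm can. A call with a gripper value outside its range is refused whole. The fingers move at their own pace and stop on an object; "squeeze" is the grip in N (left out, the last holds). Time passes only in rows, so rows that repeat a pose let the fingers close. It gives the time, the measured TCP pose, the force, the opening and the grip force at its end, in the units of the state.
- sensors.observe(): the state, without advancing time (a new reading comes with each control period).
- get_image(name): name is "side" or "top"; returns the picture (420x560x3 uint8, blue, green, red); there is no depth.
- camera_model(name): a dict with "mtx" (3x3 intrinsics, pixels), "extrinsics" (4x4, takes a point from world to camera coordinates). Camera axes: x right, y up, looking along -z (the intrinsics and any distortion apply to the point x, -y, -z); pixel columns grow to the right and rows downward; lengths in m; the calibration is good to about 2 mm. A picture is of the moment at which its call begins. camera_model takes no time and is no camera call.
- ctrl.close_job(): hands the job in; it is judged then, once.
The state is a dict: "time": time; "joints": joint angles; "qvel": joint speeds; "joint_torque": joint torques, N m; "eef_pos": TCP position; "tool_rot": TCP orientation; "wrist_force": force on the tool from outside, world axes, zero at the start; "torque": the same for the moment, N m; "opening": finger opening in m; "grip_force": force on a finger pad.
Only numpy, scipy, OpenCV 4.12 (cv2) and the standard library are available. Lean on these libraries where they do the work, as an engineer would, in place of code of your own. Each camera call takes 0.05 s, during which the arm holds its last target. There are 200 camera calls.

### The job

Load the battery block into the charging cradle without lifting it: slide it upright along the bench until its foot is flush against the front edge of the cradle's base plate, tip it over that edge so that it lies on its side with its terminals facing the sprung contacts, then slide it in until both contacts are pressed in about half-way and leave it there. Go gently: never push the battery hard and never run the contacts to the end of their travel; leave the small flask, the flow cell and the timer alone.

Things in the scene. Friction and masses are not known exactly. Their poses are not given: they have to be found in the camera images.
- battery: battery block, a dark grey box with a green and white band on both broad faces, standing on the bench. Own x: through its 70 mm depth, pointing to the cradle; y: its 90 mm width; z: up its height, 101 mm to the lid, 107 mm to the tops of its two steel terminals (12 x 14 mm at x = 0, y = -25 mm in a black and +25 mm in a red collar). Origin: centre of its underside
- battery_center (a point): centre of the battery's case, axes as battery; 50.5 mm above the bench when it stands, 45 mm when it lies on the plate (own z then along the cradle's x, own x down). Mass 0.64 to 0.9 kg, friction coefficient 0.5 to 0.75: pushed below 45 mm height it slides, pushed near the top it tips. Tipped 35 degrees it can stay leaning on foot and edge; from about 45 degrees it falls over by itself
- battery_foot (a point): middle of the battery's bottom front edge, the edge that meets the cradle's plate; axes as battery. After the tip the underside is left 5 to 30 mm outside the plate's front edge
- cradle: charging cradle, fixed: aluminium plate 245 mm long (x), 130 mm wide (y), 10 mm thick, with blue side rails 10 mm high on it (114 mm clear between them, x = 20 to 170 mm). Origin: on the bench under the middle of the plate's front edge, the 10 mm high stop for the foot; x runs from there in to the contacts. The battery starts before this edge, within 7 mm of the centre line and 8 degrees of square
- contact_head: contact head at the cradle's far end, pose as cradle: a black carriage, 76 mm high with its thumb screw, clamped on two guide bars, with two brass pads facing the front edge, 30 mm wide, 22 mm high, centred at y = -25 (black bush) and +25 mm (red bush), 45 mm above the bench. Each pad has its own spring and 10 mm of travel
- head_bars (a point): middle of the guide bars, fixed in the cradle (195 mm from its front edge). The carriage is clamped anywhere along them, so the free pads stand 118 to 142 mm from the front edge; NO pose tells where, it must be felt or seen. The two springs together push back 0.5 N when touched, 3 N half-way, 5.5 N at the end, on top of the sliding friction, which keeps the battery in place when let go
- small_flask_center (a point): bystander: stoppered conical glass flask, 64 mm across, 121 mm high; point half-way up
- flow_cell_center (a point): bystander: black round cell with a red lid, 69 mm across, 83 mm high; point half-way up
- timer_center (a point): bystander: white digital timer, 66 x 62 x 18 mm, lying flat; point half-way up

How it is judged:
By the outcome, as a careful person would: the job done as asked, in the order asked, and still so for the second after the job is handed in, with the robot touching nothing.
It also fails if it takes over 72 s, if anything falls off the work surface, if the arm or the gripper's body presses on something with over 40 N, if the wrist force passes 120 N, or if a joint passes its speed limit or range.

## Working session

There is one attempt and no reset: what is moved stays moved. The work goes in short steps, Python scripts to look and compute and a tool call to move; the robot and the scene stay as the last step left them, time stands still between calls to the robot, and variables do not carry over. Pictures are saved under pics/ and viewed, at most 10 in all, crops included, and the job is handed in when it is done.

Besides the shell and the picture viewer there is one more tool, called after ">>>" as a command line: name --argument value ..., lists and objects as JSON in quotes. jog_arm: Moves the arm, as the interface text tells. Its arguments: {"type":"object","properties":{"rows":{"type":"array"},"squeeze":{"type":"number"}},"required":["rows"]}

```bash
mkdir -p pics; cat > h.py <<'E'
import numpy as np, cv2
from plant import sensors, get_image, camera_model, ctrl
def ray(cam,px):
    m=camera_model(cam);K=np.array(m["mtx"]);E=np.array(m["extrinsics"])
    d=np.linalg.inv(K)@np.array([px[0],px[1],1.]);d=np.array([d[0],-d[1],-d[2]])
    R=E[:3,:3];return -R.T@E[:3,3],R.T@d
def onplane(cam,px,z):
    o,d=ray(cam,px);return o+d*(z-o[2])/d[2]
def proj(cam,p):
    m=camera_model(cam);K=np.array(m["mtx"]);E=np.array(m["extrinsics"])
    c=E[:3,:3]@np.array(p)+E[:3,3];u=K@np.array([c[0],-c[1],-c[2]]);return u[:2]/u[2]
E
python3 - <<'E'
from h import *
for n in("side","top"):
    m=camera_model(n);print(n,list(m.keys()),np.round(ray(n,(280,210)),3).tolist(), {k:v for k,v in m.items() if k not in("mtx","extrinsics")})
    cv2.imwrite(f"pics/{n}0.png",get_image(n))
s=sensors.observe();print(s)
E
```

```text
side ['mtx', 'extrinsics'] [[0.614, 0.846, 0.787], [-0.053, -0.759, -0.649]] {}
top ['mtx', 'extrinsics'] [[0.486, 0.026, 0.898], [0.103, 0.029, -0.994]] {}
{'time': 0.1, 'joints': array([ 6.81462901e+01,  2.75464127e+01,  9.14906152e+01,  2.07714673e-03,
        6.10260722e+01, -2.66942048e+00]), 'qvel': array([ 0.00622366,  0.07431241, -0.05165929, -0.16281682, -0.03027301,
        0.03389179]), 'joint_torque': array([ 1.51224103e-03, -9.52261734e+01, -4.31039500e+01, -1.26727009e-04,
        5.40268273e-03,  5.93137997e-06]), 'eef_pos': array([0.21341907, 0.61356969, 0.23073177]), 'tool_rot': array([[-9.44460715e-01,  3.28624047e-01, -4.39383975e-04],
       [ 3.28624330e-01,  9.44460178e-01, -1.01035622e-03],
       [ 8.29533183e-05, -1.09863402e-03, -9.99999393e-01]]), 'wrist_force': array([-0.26337223,  0.78586341, -0.54748051]), 'torque': array([ 0.01241188,  0.0246632 , -0.01332387]), 'grip_force': 0.0, 'opening': 0.0853189880645792}
```

View pics/side0.png

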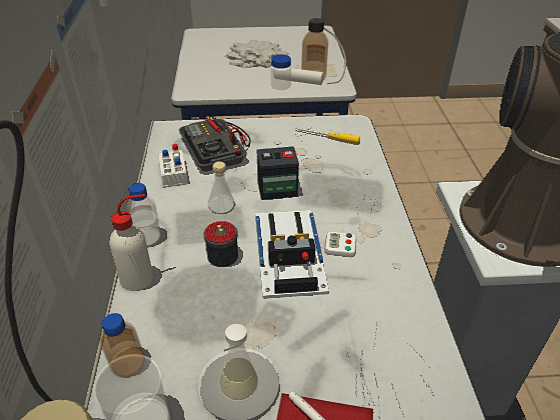

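View pics/top0.png

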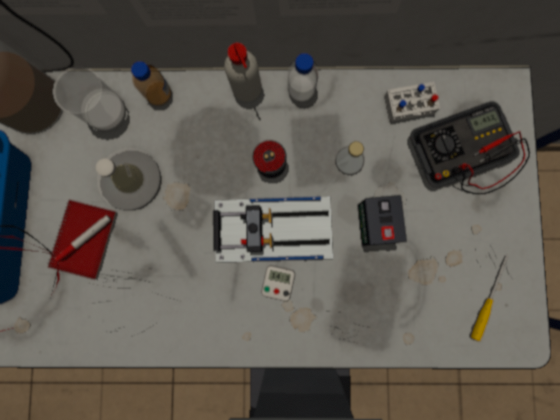

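Side: the battery is at about (278,172), with the cradle in front of it at (290,255). Top: the battery is at (382,220) and the cradle spans columns 215–333. I'll zoom in on both.

```bash
python3 - <<'E'
from h import *
a=cv2.imread("pics/top0.png")[180:280,205:415];b=cv2.imread("pics/side0.png")[140:300,240:345]
cv2.imwrite("pics/topz.png",cv2.resize(a,None,fx=3.8,fy=3.8,interpolation=cv2.INTER_CUBIC))
cv2.imwrite("pics/sidez.png",cv2.resize(b,None,fx=3.7,fy=3.7,interpolation=cv2.INTER_CUBIC))
for p in [(0.5,0,0),(0.5,0.1,0),(.6,0,0)]: print(proj("top",p),proj("side",p))
E
```

```text
[304.70371542 247.14358604] [304.19238409 230.5866036 ]
[257.27776469 247.2566925 ] [308.98855122 263.06866098]
[304.35689473 200.0388761 ] [259.41913046 232.35928923]
```

View pics/topz.png

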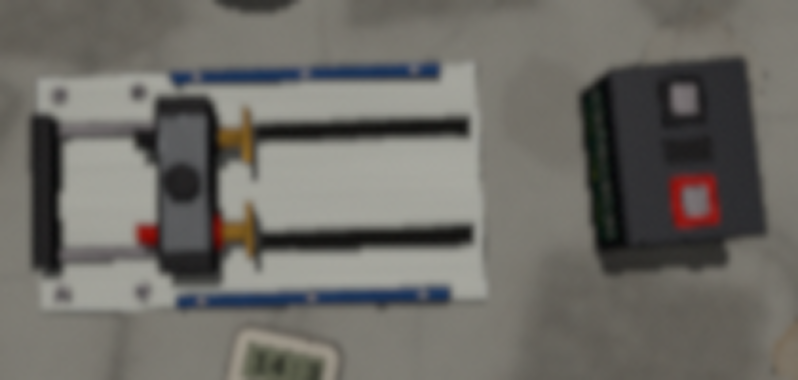

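View pics/sidez.png

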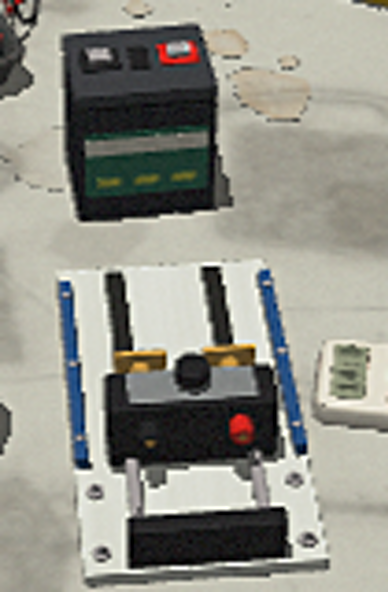

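The zooms show the plate corners at top-zoom (474,62), (487,298), (37,78) and (42,310). The lid corners are at about (606,72), (745,58), (767,235) and (621,249), and the pad faces at about column 250.

```bash
cat >> h.py <<'E'
def tz(p): return (205+(p[0]+.5)/3.8-.5,180+(p[1]+.5)/3.8-.5)
def sz(p): return (240+(p[0]+.5)/3.7-.5,140+(p[1]+.5)/3.7-.5)
E
python3 - <<'E'
from h import *
T=lambda p,z:onplane("top",tz(p),z)[:2]
S=lambda p,z:onplane("side",sz(p),z)[:2]
r=lambda v:np.round(np.array(v)*1000,1).tolist()
P=[T(p,.01) for p in[(474,62),(487,298),(37,78),(42,310)]]
print("plate top",r(P)); 
Q=[S(p,.01) for p in[(57,269),(266,262),(84,578),(328,564)]]
print("plate side",r(Q))
L=[T(p,.101) for p in[(606,72),(745,58),(767,235),(621,249)]]
print("lid top",r(L),"center",r(np.mean(L,0)))
M=[S(p,.101) for p in[(73,95),(214,84),(203,24),(62,36)]]
print("lid side",r(M),r(np.mean(M,0)))
print("term top black/red",r([T((684,100),.107),T((695,201),.107)]))
print("term side black/red",r([S((99,54),.107),S((180,47),.107)]))
print("foot side",r([S((78,219),0),S((214,210),0)]))
print("pads (top edge z=.056)",r([T((254,140),.056),T((256,235),.056)]))
print("pads side (top z .056)",r([S((140,350),.056),S((230,345),.056)]))
for n,A in(("P",P),("Q",Q)):
    f=(A[0]+A[1])/2;b=(A[2]+A[3])/2;print(n,r(f),np.degrees(np.arctan2(*(b-f)[::-1])),np.linalg.norm(b-f),np.linalg.norm(A[0]-A[1]))
for n,A in(("L",L),("M",M)):
    pass
E
```

```text
plate top [[607.2, -52.5], [477.2, -57.8], [599.3, 190.7], [471.1, 185.7]]
plate side [[607.9, -57.2], [477.7, -56.3], [600.8, 191.0], [472.3, 189.0]]
lid top [[589.5, -110.0], [596.2, -179.0], [508.5, -186.8], [501.8, -115.2]] center [549.0, -147.8]
lid side [[594.2, -114.0], [507.0, -120.6], [508.0, -187.4], [598.9, -178.8]] [552.0, -150.2]
term top black/red [[574.6, -146.9], [525.0, -150.8]]
term side black/red [[576.6, -148.5], [525.6, -153.3]]
foot side [[592.8, -117.7], [504.0, -121.8]]
pads (top edge z=.056) [[560.1, 67.4], [510.4, 66.3]]
pads side (top z .056) [[564.1, 68.1], [513.7, 66.9]]
P [542.2, -55.1] 91.64572929003678 0.24343658417620173 0.1301261133255622
Q [542.8, -56.8] 91.45450123513001 0.24687259896438127 0.13014041199547258
```

```bash
cat >> h.py <<'E'
from scipy.spatial.transform import Rotation as Ro
O=np.array([.5425,-.056,0]);a=np.radians(91.55)
cx=np.array([np.cos(a),np.sin(a),0]);cy=np.array([-np.sin(a),np.cos(a),0]);cz=np.array([0,0,1.])
def W(x,y,z): return O+(x*cx+y*cy)/1000+cz*z/1000   # cradle mm -> world
def C(p): d=np.array(p)-O;return np.round(1000*np.array([d@cx,d@cy,d[2]]),1)
def RT(t): t=np.radians(t);return np.c_[np.cos(t)*cx+np.sin(t)*cz,-cy,np.sin(t)*cx-np.cos(t)*cz]
def mv(p,R=None):
    s=sensors.observe();R0=np.array(s["tool_rot"])
    sh=R0.T@(np.array(p)-s["eef_pos"]);rv=Ro.from_matrix(R0.T@(R if R is not None else R0)).as_rotvec()
    return np.round(sh,4).tolist(),np.round(rv,4).tolist()
def st():
    s=sensors.observe();f=s["wrist_force"];print("t",round(s["time"],2),"tcp(cradle)",C(s["eef_pos"]),"F",np.round([f@cx,f@cy,f[2]],2),"op",s["opening"])
E
python3 - <<'E'
from h import *
print(mv((.6,.2,.24),RT(0)));print(mv(W(-165,-5,220),RT(40)));st()
E
```

```text
([-0.501, -0.2636, -0.009], [-0.001, 0.0006, 1.2089])
([-0.5939, -0.6768, 0.0114], [-0.4221, 0.6103, 1.1566])
t 0.1 tcp(cradle) [678.2 310.8 230.7] F [ 0.79  0.24 -0.55] op 0.0853189880645792
```

>>> jog_arm --rows '[{"xyz": [-0.06,-0.03,-0.002],"rotation": [0,0,0.15],"claw": 0.3},{"xyz": [-0.11,-0.06,-0.003],"rotation": [0,0,0.3],"claw": 0.3},{"xyz": [-0.165,-0.087,-0.004],"rotation": [0,0,0.45],"claw": 0.3},{"xyz": [-0.22,-0.115,-0.005],"rotation": [0,0,0.6],"claw": 0.3},{"xyz": [-0.275,-0.145,-0.006],"rotation": [0,0,0.75],"claw": 0.3},{"xyz": [-0.33,-0.174,-0.007],"rotation": [0,0,0.9],"claw": 0.3},{"xyz": [-0.385,-0.203,-0.008],"rotation": [0,0,1.05],"claw": 0.3},{"xyz": [-0.44,-0.232,-0.009],"rotation": [0,0,1.2],"claw": 0.3},{"xyz": [-0.501,-0.264,-0.009],"rotation": [0,0,1.209],"claw": 0.3},{"xyz": [-0.516,-0.32,-0.009],"rotation": [0,0,1.209],"claw": 0.3},{"xyz": [-0.53,-0.38,-0.009],"rotation": [0,0,1.209],"claw": 0.3},{"xyz": [-0.544,-0.44,-0.009],"rotation": [0,0,1.209],"claw": 0.3},{"xyz": [-0.557,-0.5,-0.009],"rotation": [0,0,1.209],"claw": 0.3},{"xyz": [-0.57,-0.56,0],"rotation": [-0.1,0.15,1.2],"claw": 0.3},{"xyz": [-0.58,-0.62,0.005],"rotation": [-0.2,0.3,1.19],"claw": 0.3},{"xyz": [-0.594,-0.677,0.011],"rotation": [-0.32,0.45,1.175],"claw": 0.3},{"xyz": [-0.594,-0.677,0.011],"rotation": [-0.422,0.61,1.157],"claw": 0.3},{"xyz": [-0.594,-0.677,0.011],"rotation": [-0.422,0.61,1.157],"claw": 0.3},{"xyz": [-0.594,-0.677,0.011],"rotation": [-0.422,0.61,1.157],"claw": 0.3},{"xyz": [-0.594,-0.677,0.011],"rotation": [-0.422,0.61,1.157],"claw": 0.3}]'

```text
time: 2.6
eef_pos: [0.5523, -0.22, 0.2205]
tool_rot: [[-0.022, 1.0, -0.017], [0.766, 0.028, 0.642], [0.642, 0.001, -0.766]]
wrist_force: [0.7, 1.0, 0.3]
opening: 0.0559
grip_force: 0.0
```

```bash
python3 - <<'E'
from h import *
st();s=sensors.observe();print(s["joints"].round(1),(RT(40).T@s["tool_rot"]).round(3).tolist())
print("down",mv(W(-165,-5,24),RT(40)))
E
```

```text
t 2.6 tcp(cradle) [-164.2   -5.3  220.5] F [ 0.98 -0.73  0.33] op 0.05587119030132091
[-41.8  38.7  85.7  27.9  86.1 -53. ] [[1.0, 0.001, -0.001], [-0.001, 1.0, -0.0], [0.001, 0.0, 1.0]]
down ([-0.1268, -0.0004, 0.1501], [-0.0, 0.0007, 0.0008])
```

>>> jog_arm --rows '[{"xyz": [-0.035,0,0.04],"rotation": [0,0,0],"claw": 0.3},{"xyz": [-0.07,0,0.08],"rotation": [0,0,0],"claw": 0.3},{"xyz": [-0.1,0,0.12],"rotation": [0,0,0],"claw": 0.3},{"xyz": [-0.12,0,0.142],"rotation": [0,0,0],"claw": 0.3},{"xyz": [-0.1268,0,0.15],"rotation": [0,0,0],"claw": 0.3},{"xyz": [-0.1268,0,0.15],"rotation": [0,0,0],"claw": 0.3},{"xyz": [-0.119,0,0.1565],"rotation": [0,0,0],"claw": 0.3},{"xyz": [-0.1153,0,0.1597],"rotation": [0,0,0],"claw": 0.3},{"xyz": [-0.1153,0,0.1597],"rotation": [0,0,0],"claw": 0.3}]'

```text
time: 3.72
eef_pos: [0.552, -0.2058, 0.0246]
tool_rot: [[-0.022, 1.0, -0.017], [0.766, 0.027, 0.643], [0.643, 0.001, -0.766]]
wrist_force: [-0.7, -1.3, -0.3]
opening: 0.0559
grip_force: 0.0
```

```bash
python3 - <<'E'
from h import *
st();i=get_image("side")[130:300,230:350]
cv2.imwrite("pics/s2.png",cv2.resize(i,None,fx=3.5,fy=3.5,interpolation=cv2.INTER_CUBIC))
E
```

```text
t 3.73 tcp(cradle) [-150.    -5.4   24.6] F [-1.27  0.72 -0.35] op 0.055894033471964144
```

View pics/s2.png

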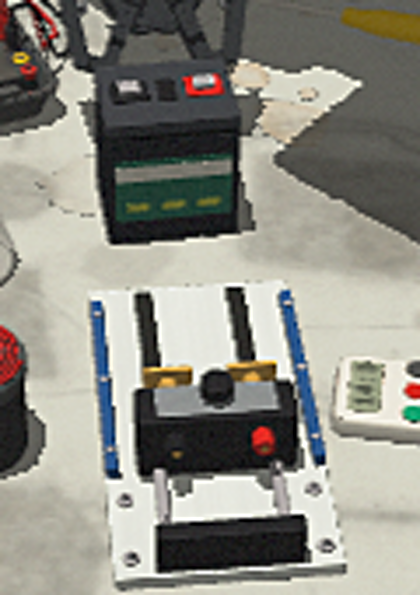

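>>> jog_arm --rows '[{"xyz": [0.0023,0,0.0019],"rotation": [0,0,0],"claw": 0.3},{"xyz": [0.0046,0,0.0039],"rotation": [0,0,0],"claw": 0.3},{"xyz": [0.0069,0,0.0058],"rotation": [0,0,0],"claw": 0.3},{"xyz": [0.0092,0,0.0077],"rotation": [0,0,0],"claw": 0.3},{"xyz": [0.0115,0,0.0096],"rotation": [0,0,0],"claw": 0.3},{"xyz": [0.0138,0,0.0116],"rotation": [0,0,0],"claw": 0.3},{"xyz": [0.0161,-0.0004,0.0135],"rotation": [0,0,0],"claw": 0.3},{"xyz": [0.0184,-0.0008,0.0154],"rotation": [0,0,0],"claw": 0.3},{"xyz": [0.0207,-0.0012,0.0174],"rotation": [0,0,0],"claw": 0.3},{"xyz": [0.023,-0.0016,0.0193],"rotation": [0,0,0],"claw": 0.3},{"xyz": [0.0253,-0.002,0.0212],"rotation": [0,0,0],"claw": 0.3},{"xyz": [0.0276,-0.0024,0.0231],"rotation": [0,0,0],"claw": 0.3}]'

```text
time: 5.28
eef_pos: [0.5485, -0.1701, 0.0239]
tool_rot: [[-0.021, 1.0, -0.017], [0.765, 0.027, 0.643], [0.643, 0.0, -0.766]]
wrist_force: [0.7, -4.6, -0.6]
opening: 0.0558
grip_force: 2.2
```

```bash
python3 - <<'E'
from h import *
st()
E
```

```text
t 5.28 tcp(cradle) [-114.2   -2.9   23.9] F [-4.58 -0.62 -0.56] op 0.05582410171986055
```

>>> jog_arm --rows '[{"xyz": [0.0019,-0.0003,0.0016],"rotation": [0,0,0],"claw": 0.3},{"xyz": [0.0038,-0.0006,0.0032],"rotation": [0,0,0],"claw": 0.3},{"xyz": [0.0057,-0.0009,0.0048],"rotation": [0,0,0],"claw": 0.3},{"xyz": [0.0076,-0.0012,0.0064],"rotation": [0,0,0],"claw": 0.3},{"xyz": [0.0096,-0.0015,0.008],"rotation": [0,0,0],"claw": 0.3},{"xyz": [0.0115,-0.0018,0.0096],"rotation": [0,0,0],"claw": 0.3},{"xyz": [0.0134,-0.0021,0.0112],"rotation": [0,0,0],"claw": 0.3},{"xyz": [0.0153,-0.0025,0.0129],"rotation": [0,0,0],"claw": 0.3},{"xyz": [0.0172,-0.0025,0.0145],"rotation": [0,0,0],"claw": 0.3},{"xyz": [0.0184,-0.0025,0.0154],"rotation": [0,0,0],"claw": 0.3}]'

```text
time: 6.52
eef_pos: [0.5452, -0.1462, 0.024]
tool_rot: [[-0.021, 1.0, -0.017], [0.765, 0.027, 0.643], [0.643, 0.0, -0.766]]
wrist_force: [-0.0, -2.8, -2.5]
opening: 0.0554
grip_force: 1.8
```

```bash
python3 - <<'E'
from h import *
st();i=get_image("side")[130:300,230:350]
cv2.imwrite("pics/s3.png",cv2.resize(i,None,fx=3.5,fy=3.5,interpolation=cv2.INTER_CUBIC))
E
```

```text
t 6.53 tcp(cradle) [-90.2  -0.3  24. ] F [-2.76  0.12 -2.53] op 0.0554488619091014
```

View pics/s3.png

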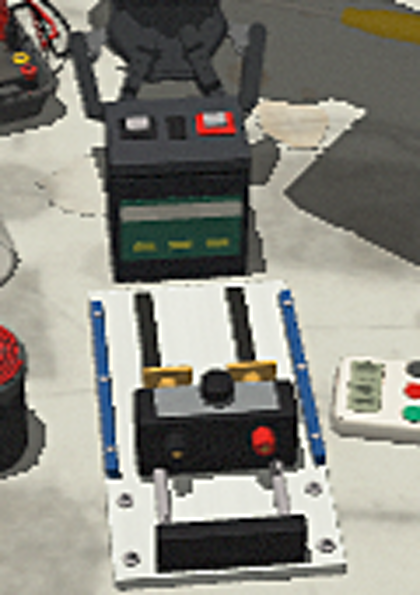

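The foot is close to the edge: its zoom corners are at about (114,282) and (247,276), and the plate's front edge is at row 286.

```bash
python3 - <<'E'
from h import *
f=lambda p,z:C(onplane("side",(230+(p[0]+.5)/3.5-.5,130+(p[1]+.5)/3.5-.5),z))
print(f((114,282),0),f((247,276),0), "terms",f((137,124),.107),f((214,121),.107),"plate",f((91,290),.01),f((280,281),.01))
E
```

```text
[-20.8 -47.8   0. ] [-19.4  41.4  -0. ] terms [-50.1 -29.3 107. ] [-49.2  20.3 107. ] plate [ -2.3 -64.   10. ] [-0.8 60.7 10. ]
```

>>> jog_arm --rows '[{"xyz": [0.0019,-0.0005,0.0016],"rotation": [0,0,0],"claw": 0.3},{"xyz": [0.0038,-0.001,0.0032],"rotation": [0,0,0],"claw": 0.3},{"xyz": [0.0057,-0.0015,0.0048],"rotation": [0,0,0],"claw": 0.3},{"xyz": [0.0069,-0.002,0.0058],"rotation": [0,0,0],"claw": 0.3},{"xyz": [0.0077,-0.002,0.0064],"rotation": [0,0,0],"claw": 0.3}]'

```text
time: 7.2
eef_pos: [0.543, -0.1363, 0.024]
tool_rot: [[-0.021, 1.0, -0.017], [0.765, 0.027, 0.643], [0.643, 0.0, -0.766]]
wrist_force: [-0.0, -4.2, -1.7]
opening: 0.0553
grip_force: 1.7
```

>>> jog_arm --rows '[{"xyz": [0.0008,0,0.0006],"rotation": [0,0,0],"claw": 0.3},{"xyz": [0.0015,0,0.0013],"rotation": [0,0,0],"claw": 0.3}]'

```text
time: 7.45
eef_pos: [0.5429, -0.1344, 0.024]
tool_rot: [[-0.021, 1.0, -0.017], [0.765, 0.027, 0.643], [0.643, 0.0, -0.766]]
wrist_force: [0.0, -3.1, -1.6]
opening: 0.0555
grip_force: 1.8
```

```bash
python3 - <<'E'
from h import *
st()
E
```

```text
t 7.45 tcp(cradle) [-78.4   1.7  24. ] F [-3.1   0.07 -1.63] op 0.05545090983864099
```

>>> jog_arm --rows '[{"xyz": [0.0008,0,0.0006],"rotation": [0,0,0],"claw": 0.3},{"xyz": [0.0008,0,0.0006],"rotation": [0,0,0],"claw": 0.3}]'

```text
time: 7.7
eef_pos: [0.543, -0.1333, 0.0241]
tool_rot: [[-0.021, 1.0, -0.017], [0.765, 0.027, 0.643], [0.643, 0.0, -0.766]]
wrist_force: [-0.2, -2.8, -2.2]
opening: 0.0555
grip_force: 1.3
```

>>> jog_arm --rows '[{"xyz": [0.0008,0,0.0006],"rotation": [0,0,0],"claw": 0.3},{"xyz": [0.0008,0,0.0006],"rotation": [0,0,0],"claw": 0.3}]'

```text
time: 7.95
eef_pos: [0.543, -0.1324, 0.0242]
tool_rot: [[-0.021, 1.0, -0.017], [0.765, 0.027, 0.643], [0.643, 0.0, -0.766]]
wrist_force: [-0.2, -2.5, -2.4]
opening: 0.0557
grip_force: 1.4
```

>>> jog_arm --rows '[{"xyz": [0.0008,0,0.0006],"rotation": [0,0,0],"claw": 0.3},{"xyz": [0.0008,0,0.0006],"rotation": [0,0,0],"claw": 0.3}]'

```text
time: 8.2
eef_pos: [0.5429, -0.1313, 0.0242]
tool_rot: [[-0.021, 1.0, -0.017], [0.765, 0.027, 0.643], [0.643, 0.0, -0.766]]
wrist_force: [-0.3, -2.6, -2.5]
opening: 0.0555
grip_force: 1.4
```

>>> jog_arm --rows '[{"xyz": [0.0008,0,0.0006],"rotation": [0,0,0],"claw": 0.3},{"xyz": [0.0008,0,0.0006],"rotation": [0,0,0],"claw": 0.3}]'

```text
time: 8.45
eef_pos: [0.5429, -0.1305, 0.0242]
tool_rot: [[-0.021, 1.0, -0.017], [0.765, 0.027, 0.643], [0.643, 0.001, -0.766]]
wrist_force: [0.7, -3.1, -2.5]
opening: 0.0558
grip_force: 1.7
```

>>> jog_arm --rows '[{"xyz": [0.0008,0,0.0006],"rotation": [0,0,0],"claw": 0.3},{"xyz": [0.0008,0,0.0006],"rotation": [0,0,0],"claw": 0.3}]'

```text
time: 8.7
eef_pos: [0.5432, -0.1302, 0.0243]
tool_rot: [[-0.021, 1.0, -0.016], [0.766, 0.027, 0.642], [0.642, 0.001, -0.766]]
wrist_force: [-0.2, -9.1, -0.4]
opening: 0.0553
grip_force: 4.5
```

```bash
python3 - <<'E'
from h import *
st();a=get_image("side")[130:300,230:350];b=get_image("top")[180:280,205:415]
a=cv2.resize(a,None,fx=3.5,fy=3.5,interpolation=cv2.INTER_CUBIC);b=cv2.resize(b,None,fx=1.8,fy=1.8,interpolation=cv2.INTER_CUBIC)
o=np.zeros((595,800,3),np.uint8);o[:,:420]=a;o[:180,422:800]=b
cv2.imwrite("pics/s4.png",o)
E
```

```text
t 8.7 tcp(cradle) [-74.2   1.4  24.3] F [-9.13  0.49 -0.36] op 0.05531925248937184
```

View pics/s4.png

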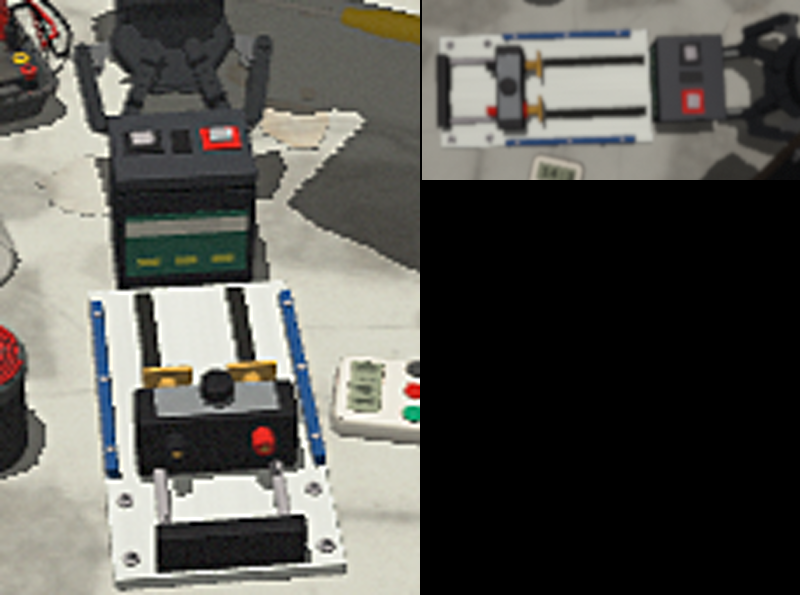

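The foot is flush: the force jumped to 9 N and the side view shows the foot against the edge along its whole width. Next I back off and raise the fingers to push near the top.

>>> jog_arm --rows '[{"xyz": [-0.0061,0,-0.0051],"rotation": [0,0,0],"claw": 0.3},{"xyz": [0.0138,0,-0.0288],"rotation": [0,0,0],"claw": 0.3},{"xyz": [0.0338,0,-0.0526],"rotation": [0,0,0],"claw": 0.3},{"xyz": [0.0338,0,-0.0526],"rotation": [0,0,0],"claw": 0.3},{"xyz": [0.0365,0,-0.0504],"rotation": [0,0,0],"claw": 0.3},{"xyz": [0.0391,0,-0.0481],"rotation": [0,0,0],"claw": 0.3},{"xyz": [0.0391,0,-0.0481],"rotation": [0,0,0],"claw": 0.3}]'

```text
time: 9.68
eef_pos: [0.5425, -0.1302, 0.0856]
tool_rot: [[-0.02, 1.0, -0.018], [0.765, 0.027, 0.643], [0.644, -0.0, -0.765]]
wrist_force: [-0.5, -2.4, -1.5]
opening: 0.0555
grip_force: 1.0
```

```bash
python3 - <<'E'
from h import *
st()
D=[(15,10),(31.4,17),(48.6,21),(66,21),(74,20),(82,18)]
for x,u in D: print((x,u),np.round([.766*x+.643*u,.643*x-.766*u],1))
E
```

```text
t 9.68 tcp(cradle) [-74.1   2.   85.6] F [-2.4   0.53 -1.48] op 0.05548903022576899
(15, 10) [17.9  2. ]
(31.4, 17) [35.   7.2]
(48.6, 21) [50.7 15.2]
(66, 21) [64.1 26.4]
(74, 20) [69.5 32.3]
(82, 18) [74.4 38.9]
```

>>> jog_arm --rows '[{"xyz": [0.0045,0,0.0005],"rotation": [0,0,0],"claw": 0.3},{"xyz": [0.009,0,0.001],"rotation": [0,0,0],"claw": 0.3},{"xyz": [0.0135,0,0.0015],"rotation": [0,0,0],"claw": 0.3},{"xyz": [0.0179,0,0.002],"rotation": [0,0,0],"claw": 0.3},{"xyz": [0.0222,0,0.0033],"rotation": [0,0,0],"claw": 0.3},{"xyz": [0.0265,0,0.0046],"rotation": [0,0,0],"claw": 0.3},{"xyz": [0.0308,0,0.0059],"rotation": [0,0,0],"claw": 0.3},{"xyz": [0.035,0,0.0072],"rotation": [0,0,0],"claw": 0.3}]'

```text
time: 10.68
eef_pos: [0.5421, -0.0987, 0.1036]
tool_rot: [[-0.021, 1.0, -0.017], [0.765, 0.027, 0.643], [0.643, 0.001, -0.766]]
wrist_force: [-0.4, -2.9, 3.3]
opening: 0.0554
grip_force: 2.0
```

```bash
python3 - <<'E'
from h import *
st();a=get_image("side")[130:300,230:350];b=get_image("top")[180:280,205:415]
a=cv2.resize(a,None,fx=3.5,fy=3.5,interpolation=cv2.INTER_CUBIC);b=cv2.resize(b,None,fx=1.8,fy=1.8,interpolation=cv2.INTER_CUBIC)
o=np.zeros((595,800,3),np.uint8);o[:,:420]=a;o[:180,422:800]=b
cv2.imwrite("pics/s5.png",o)
E
```

```text
t 10.68 tcp(cradle) [-42.7   1.6 103.6] F [-2.86  0.51  3.33] op 0.05542535634882322
```

View pics/s5.png

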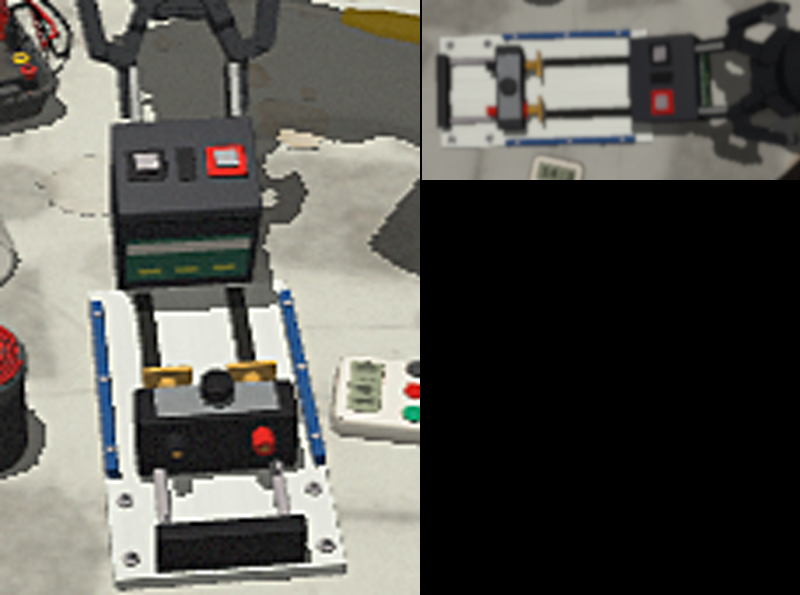

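It is tipping cleanly at about 18–20°, with both fingers on the back face. I'll carry on past 45°.

>>> jog_arm --rows '[{"xyz": [0.004,0,0.002],"rotation": [0,0,0],"claw": 0.3},{"xyz": [0.008,0,0.004],"rotation": [0,0,0],"claw": 0.3},{"xyz": [0.012,0,0.006],"rotation": [0,0,0],"claw": 0.3},{"xyz": [0.0157,0,0.008],"rotation": [0,0,0],"claw": 0.3},{"xyz": [0.019,0,0.0108],"rotation": [0,0,0],"claw": 0.3},{"xyz": [0.0224,0,0.0136],"rotation": [0,0,0],"claw": 0.3},{"xyz": [0.0257,0,0.0164],"rotation": [0,0,0],"claw": 0.3},{"xyz": [0.0291,0,0.0192],"rotation": [0,0,0],"claw": 0.3}]'

```text
time: 11.78
eef_pos: [0.541, -0.064, 0.1072]
tool_rot: [[-0.021, 1.0, -0.017], [0.765, 0.027, 0.643], [0.643, 0.0, -0.766]]
wrist_force: [0.6, -0.3, 0.2]
opening: 0.0555
grip_force: 0.2
```

```bash
python3 - <<'E'
from h import *
st()
E
```

```text
t 11.78 tcp(cradle) [ -8.    1.7 107.2] F [-0.35 -0.56  0.23] op 0.05550270589829264
```

>>> jog_arm --rows '[{"xyz": [0.0027,0,0.003],"rotation": [0,0,0],"claw": 0.3},{"xyz": [0.0054,0,0.006],"rotation": [0,0,0],"claw": 0.3},{"xyz": [0.0079,0,0.0093],"rotation": [0,0,0],"claw": 0.3},{"xyz": [0.0103,0,0.0126],"rotation": [0,0,0],"claw": 0.3},{"xyz": [0.0103,0,0.0126],"rotation": [0,0,0],"claw": 0.3}]'

```text
time: 12.4
eef_pos: [0.5406, -0.0481, 0.1042]
tool_rot: [[-0.021, 1.0, -0.017], [0.765, 0.027, 0.643], [0.643, 0.0, -0.765]]
wrist_force: [-0.5, 0.9, 0.2]
opening: 0.0554
grip_force: 0.0
```

```bash
python3 - <<'E'
from h import *
st();a=get_image("side")[130:300,230:350];b=get_image("top")[180:280,205:415]
a=cv2.resize(a,None,fx=3.5,fy=3.5,interpolation=cv2.INTER_CUBIC);b=cv2.resize(b,None,fx=1.8,fy=1.8,interpolation=cv2.INTER_CUBIC)
o=np.zeros((595,800,3),np.uint8);o[:,:420]=a;o[:180,422:800]=b
cv2.imwrite("pics/s6.png",o)
E
```

```text
t 12.4 tcp(cradle) [  7.9   1.7 104.2] F [0.96 0.52 0.2 ] op 0.05541263818348638
```

View pics/s6.png

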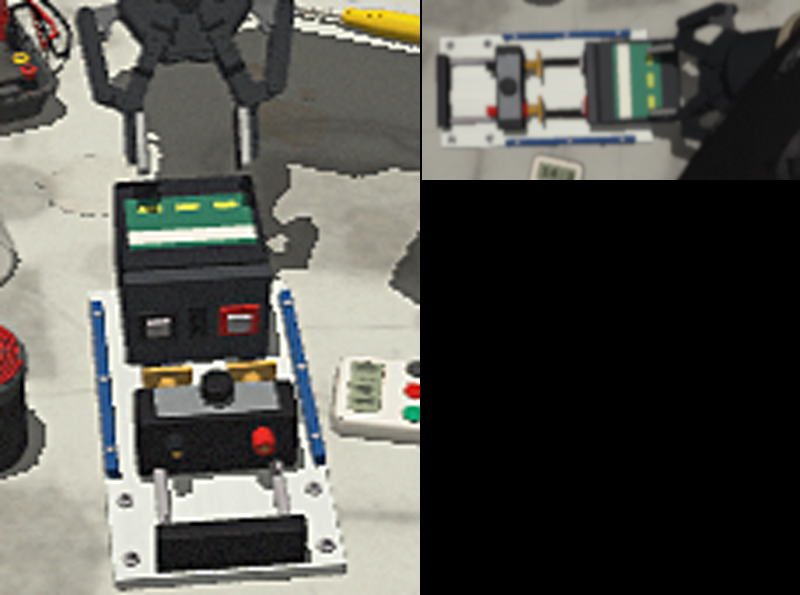

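It is lying on the plate with its terminals facing the pads. In the side zoom the lid's lower edge runs (130,362)–(272,354) and the terminals are at (158,326) and (238,322).

```bash
python3 - <<'E'
from h import *
f=lambda p,z:C(onplane("side",(230+(p[0]+.5)/3.5-.5,130+(p[1]+.5)/3.5-.5),z))
g=lambda p,z:C(onplane("top",(205+(p[0]-422+.5)/1.8-.5,180+(p[1]+.5)/1.8-.5),z))
print("lid bottom",f((130,362),.01),f((272,354),.01),"term",f((158,326),.045),f((238,322),.045),"lid top",f((121,282),.08),f((271,272),.08),"rear top",f((115,183),.08),f((253,178),.08))
print("top: lid",g((586,42),.08),g((588,122),.08))
print("retract",mv(W(-60,1.7,110)),mv(W(-60,1.7,47)))
E
```

```text
lid bottom [ 68.8 -43.5  10. ] [69.1 46.1 10. ] term [ 75.6 -26.5  45. ] [76.1 22.7 45. ] lid top [ 73.3 -48.5  80. ] [71.7 42.3 80. ] rear top [-24.5 -45.6  80. ] [-22.2  43.1  80. ]
top: lid [ 73.6 -43.4  80. ] [74.3 42.5 80. ]
retract ([-0.048, -0.0001, -0.0479], [0.0, 0.0, 0.0]) ([-0.0886, -0.0001, 0.0004], [0.0, 0.0, 0.0])
```

>>> jog_arm --rows '[{"xyz": [-0.02,0,-0.02],"rotation": [0,0,0],"claw": 0.3},{"xyz": [-0.048,0,-0.048],"rotation": [0,0,0],"claw": 0.3},{"xyz": [-0.048,0,-0.048],"rotation": [0,0,0],"claw": 0.3},{"xyz": [-0.064,0,-0.03],"rotation": [0,0,0],"claw": 0.3},{"xyz": [-0.08,0,-0.01],"rotation": [0,0,0],"claw": 0.3},{"xyz": [-0.0933,0,0.0053],"rotation": [0,0,0],"claw": 0.3},{"xyz": [-0.0933,0,0.0053],"rotation": [0,0,0],"claw": 0.3},{"xyz": [-0.085,0,0.0123],"rotation": [0,0,0],"claw": 0.3},{"xyz": [-0.08,0,0.0165],"rotation": [0,0,0],"claw": 0.3},{"xyz": [-0.0772,0,0.0188],"rotation": [0,0,0],"claw": 0.3},{"xyz": [-0.0772,0,0.0188],"rotation": [0,0,0],"claw": 0.3}]'

```text
time: 13.88
eef_pos: [0.5421, -0.0952, 0.0406]
tool_rot: [[-0.021, 1.0, -0.017], [0.766, 0.027, 0.643], [0.643, 0.001, -0.766]]
wrist_force: [-0.6, -0.1, 0.1]
opening: 0.0556
grip_force: 0.0
```

```bash
cat >> h.py <<'E'
def brass():
    b=get_image("top");hsv=cv2.cvtColor(b,cv2.COLOR_BGR2HSV)
    r=hsv[195:260,240:290].astype(int);out=[]
    m=(abs(r[...,0]-20)<8)&(r[...,1]>100)
    w=np.clip(r[...,1]-60,0,120)*(abs(r[...,0]-20)<10)
    for sl in (slice(0,32),slice(32,65)):
        ww=w[sl];v,u=np.nonzero(m[sl]);out.append((round(240+(ww*np.arange(50)).sum()/max(ww.sum(),1),2),int(m[sl].sum()),240+u.min() if len(u) else 0,240+u.max() if len(u) else 0))
    print("brass",out)
E
python3 - <<'E'
from h import *
st();brass()
b=cv2.cvtColor(get_image("top"),cv2.COLOR_BGR2HSV);print(b[206:226,262:274,:2].reshape(20,-1)[::4])
E
```

```text
t 13.88 tcp(cradle) [-39.2   1.5  40.6] F [-0.08  0.62  0.13] op 0.055604146104699055
brass [(np.float64(266.98), 66, np.int64(262), np.int64(271)), (np.float64(267.84), 53, np.int64(264), np.int64(271))]
[[ 30  12  33  13  30  12  30  11  30  12  33  13  30  13  28  15  27  14
   27  14  30  13  30  13]
 [ 30  11  30  11  30  12  30  12  30  12  26  18  19  42  17  93  17  80
   21  30  27  15  30  13]
 [ 18 127  18 132  18 125  18 122  17 121  18 125  18 144  19 169  18 159
   18 105  18  49  23  23]
 [ 18 136  18 146  18 136  18 127  17 123  18 124  18 147  19 169  19 169
   18 111  22  24  26  13]
 [ 30   9  30   9  36  12  34  13  30  12  27  16  21  38  18  80  18 103
   19  75  24  19  30  11]]
```

>>> jog_arm --rows '[{"xyz": [0.0019,0,0.0016],"rotation": [0,0,0],"claw": 0.3},{"xyz": [0.0038,0,0.0032],"rotation": [0,0,0],"claw": 0.3},{"xyz": [0.0057,0,0.0048],"rotation": [0,0,0],"claw": 0.3},{"xyz": [0.0077,0,0.0064],"rotation": [0,0,0],"claw": 0.3},{"xyz": [0.0096,0,0.008],"rotation": [0,0,0],"claw": 0.3},{"xyz": [0.0115,0,0.0096],"rotation": [0,0,0],"claw": 0.3},{"xyz": [0.0134,0,0.0113],"rotation": [0,0,0],"claw": 0.3},{"xyz": [0.0153,0,0.0129],"rotation": [0,0,0],"claw": 0.3},{"xyz": [0.0172,0,0.0145],"rotation": [0,0,0],"claw": 0.3},{"xyz": [0.0192,0,0.0161],"rotation": [0,0,0],"claw": 0.3},{"xyz": [0.0211,0,0.0177],"rotation": [0,0,0],"claw": 0.3},{"xyz": [0.023,0,0.0193],"rotation": [0,0,0],"claw": 0.3}]'

```text
time: 15.48
eef_pos: [0.5411, -0.0652, 0.0402]
tool_rot: [[-0.021, 1.0, -0.017], [0.765, 0.027, 0.643], [0.643, 0.0, -0.766]]
wrist_force: [-0.6, -4.3, 0.0]
opening: 0.0554
grip_force: 2.3
```

>>> jog_arm --rows '[{"xyz": [0.0015,0,0.0013],"rotation": [0,0,0],"claw": 0.3},{"xyz": [0.0031,0,0.0026],"rotation": [0,0,0],"claw": 0.3},{"xyz": [0.0046,0,0.0039],"rotation": [0,0,0],"claw": 0.3},{"xyz": [0.0061,0,0.0051],"rotation": [0,0,0],"claw": 0.3}]'

```text
time: 15.98
eef_pos: [0.5409, -0.0573, 0.0402]
tool_rot: [[-0.021, 1.0, -0.017], [0.765, 0.027, 0.643], [0.643, 0.0, -0.766]]
wrist_force: [0.4, -5.2, -1.5]
opening: 0.0556
grip_force: 2.1
```

```bash
python3 - <<'E'
from h import *
st();brass()
E
```

```text
t 15.97 tcp(cradle) [-1.3  1.6 40.2] F [-5.24 -0.26 -1.5 ] op 0.055571187156348095
brass [(np.float64(266.96), 65, np.int64(262), np.int64(271)), (np.float64(267.85), 53, np.int64(264), np.int64(271))]
```

>>> jog_arm --rows '[{"xyz": [0.0011,0,0.001],"rotation": [0,0,0],"claw": 0.3},{"xyz": [0.0023,0,0.0019],"rotation": [0,0,0],"claw": 0.3},{"xyz": [0.0034,0,0.0029],"rotation": [0,0,0],"claw": 0.3},{"xyz": [0.0046,0,0.0039],"rotation": [0,0,0],"claw": 0.3}]'

```text
time: 16.52
eef_pos: [0.5408, -0.0513, 0.0402]
tool_rot: [[-0.021, 1.0, -0.017], [0.765, 0.027, 0.643], [0.643, 0.001, -0.766]]
wrist_force: [-0.0, -4.6, -0.8]
opening: 0.0554
grip_force: 2.2
```

```bash
python3 - <<'E'
from h import *
st();brass()
E
```

```text
t 16.52 tcp(cradle) [ 4.7  1.6 40.2] F [-4.58  0.15 -0.76] op 0.05539182196094548
brass [(np.float64(266.97), 66, np.int64(262), np.int64(271)), (np.float64(268.06), 53, np.int64(264), np.int64(271))]
```

>>> jog_arm --rows '[{"xyz": [0.0008,0,0.0006],"rotation": [0,0,0],"claw": 0.3},{"xyz": [0.0015,0,0.0013],"rotation": [0,0,0],"claw": 0.3}]'

```text
time: 16.82
eef_pos: [0.5407, -0.0494, 0.0402]
tool_rot: [[-0.021, 1.0, -0.017], [0.765, 0.027, 0.643], [0.643, 0.0, -0.766]]
wrist_force: [-1.0, -5.1, 0.4]
opening: 0.0553
grip_force: 2.4
```

```bash
python3 - <<'E'
from h import *
st();brass()
E
```

```text
t 16.82 tcp(cradle) [ 6.6  1.7 40.2] F [-5.08  1.1   0.43] op 0.05527653411934962
brass [(np.float64(266.99), 66, np.int64(262), np.int64(271)), (np.float64(267.84), 53, np.int64(264), np.int64(271))]
```

>>> jog_arm --rows '[{"xyz": [0.0008,0,0.0006],"rotation": [0,0,0],"claw": 0.3},{"xyz": [0.0015,0,0.0013],"rotation": [0,0,0],"claw": 0.3}]'

```text
time: 17.12
eef_pos: [0.5407, -0.0474, 0.0402]
tool_rot: [[-0.021, 1.0, -0.017], [0.765, 0.027, 0.643], [0.643, 0.0, -0.766]]
wrist_force: [0.4, -4.0, 0.3]
opening: 0.0554
grip_force: 2.5
```

```bash
python3 - <<'E'
from h import *
st();brass()
E
```

```text
t 17.12 tcp(cradle) [ 8.6  1.6 40.2] F [-4.05 -0.32  0.26] op 0.05543690131536252
brass [(np.float64(266.97), 65, np.int64(262), np.int64(271)), (np.float64(267.94), 53, np.int64(264), np.int64(271))]
```

>>> jog_arm --rows '[{"xyz": [0.0008,0,0.0006],"rotation": [0,0,0],"claw": 0.3},{"xyz": [0.0008,0,0.0006],"rotation": [0,0,0],"claw": 0.3}]'

```text
time: 17.42
eef_pos: [0.5406, -0.0463, 0.0402]
tool_rot: [[-0.021, 1.0, -0.017], [0.765, 0.027, 0.643], [0.643, 0.0, -0.766]]
wrist_force: [-0.0, -2.8, -0.0]
opening: 0.0555
grip_force: 1.6
```

```bash
python3 - <<'E'
from h import *
st();brass()
E
```

```text
t 17.43 tcp(cradle) [ 9.7  1.6 40.2] F [-2.82  0.12 -0.01] op 0.055474823601831785
brass [(np.float64(266.92), 62, np.int64(262), np.int64(271)), (np.float64(267.82), 53, np.int64(264), np.int64(271))]
```

>>> jog_arm --rows '[{"xyz": [0.0008,0,0.0006],"rotation": [0,0,0],"claw": 0.3},{"xyz": [0.0008,0,0.0006],"rotation": [0,0,0],"claw": 0.3}]'

```text
time: 17.73
eef_pos: [0.5406, -0.0453, 0.0402]
tool_rot: [[-0.021, 1.0, -0.017], [0.765, 0.027, 0.643], [0.643, 0.0, -0.765]]
wrist_force: [0.3, -3.0, -1.3]
opening: 0.0554
grip_force: 1.5
```

```bash
python3 - <<'E'
from h import *
st();brass()
E
```

```text
t 17.73 tcp(cradle) [10.7  1.7 40.2] F [-2.99 -0.2  -1.28] op 0.055396043889817136
brass [(np.float64(266.87), 62, np.int64(262), np.int64(271)), (np.float64(267.8), 53, np.int64(264), np.int64(271))]
```

>>> jog_arm --rows '[{"xyz": [0.0008,0,0.0006],"rotation": [0,0,0],"claw": 0.3},{"xyz": [0.0008,0,0.0006],"rotation": [0,0,0],"claw": 0.3}]'

```text
time: 18.02
eef_pos: [0.5405, -0.0444, 0.0403]
tool_rot: [[-0.021, 1.0, -0.017], [0.765, 0.027, 0.643], [0.643, 0.0, -0.766]]
wrist_force: [1.4, -2.7, -2.1]
opening: 0.0556
grip_force: 1.3
```

```bash
python3 - <<'E'
from h import *
st();brass()
E
```

```text
t 18.02 tcp(cradle) [11.7  1.7 40.3] F [-2.73 -1.31 -2.09] op 0.05557399906970665
brass [(np.float64(266.86), 62, np.int64(262), np.int64(271)), (np.float64(267.75), 53, np.int64(264), np.int64(271))]
```

>>> jog_arm --rows '[{"xyz": [0.0008,0,0.0006],"rotation": [0,0,0],"claw": 0.3},{"xyz": [0.0008,0,0.0006],"rotation": [0,0,0],"claw": 0.3}]'

```text
time: 18.32
eef_pos: [0.5405, -0.0434, 0.0404]
tool_rot: [[-0.021, 1.0, -0.017], [0.765, 0.027, 0.643], [0.643, 0.0, -0.766]]
wrist_force: [0.2, -2.5, -2.6]
opening: 0.0554
grip_force: 1.3
```

```bash
python3 - <<'E'
from h import *
st();brass()
E
```

```text
t 18.32 tcp(cradle) [12.7  1.6 40.4] F [-2.47 -0.14 -2.65] op 0.05541795578651762
brass [(np.float64(266.82), 62, np.int64(262), np.int64(271)), (np.float64(267.61), 48, np.int64(264), np.int64(271))]
```

>>> jog_arm --rows '[{"xyz": [0.0008,0,0.0006],"rotation": [0,0,0],"claw": 0.3},{"xyz": [0.0008,0,0.0006],"rotation": [0,0,0],"claw": 0.3}]'

```text
time: 18.62
eef_pos: [0.5405, -0.0424, 0.0404]
tool_rot: [[-0.021, 1.0, -0.017], [0.765, 0.027, 0.643], [0.643, 0.0, -0.766]]
wrist_force: [-0.4, -2.8, -1.5]
opening: 0.0556
grip_force: 1.5
```

```bash
python3 - <<'E'
from h import *
st();brass()
E
```

```text
t 18.62 tcp(cradle) [13.6  1.6 40.4] F [-2.8   0.48 -1.5 ] op 0.055616774503611355
brass [(np.float64(266.58), 57, np.int64(262), np.int64(271)), (np.float64(267.61), 49, np.int64(264), np.int64(271))]
```

>>> jog_arm --rows '[{"xyz": [0.0008,0,0.0006],"rotation": [0,0,0],"claw": 0.3},{"xyz": [0.0008,0,0.0006],"rotation": [0,0,0],"claw": 0.3}]'

```text
time: 18.92
eef_pos: [0.5405, -0.0414, 0.0405]
tool_rot: [[-0.021, 1.0, -0.017], [0.765, 0.027, 0.643], [0.643, 0.0, -0.766]]
wrist_force: [0.4, -2.7, -2.6]
opening: 0.0557
grip_force: 1.7
```

```bash
python3 - <<'E'
from h import *
st();brass();b=get_image("top");cv2.imwrite("pics/t7.png",b)
E
```

```text
t 18.93 tcp(cradle) [14.6  1.6 40.5] F [-2.73 -0.3  -2.57] op 0.05565955097960397
brass [(np.float64(266.32), 54, np.int64(262), np.int64(270)), (np.float64(267.39), 44, np.int64(264), np.int64(271))]
```

```bash
cat >> h.py <<'E'
def wings(b):
    h=cv2.cvtColor(b,cv2.COLOR_BGR2HSV).astype(int)
    for r in (210,211,219,220,235,236,244,245): print(r,h[r,262:277,1].tolist())
E
python3 - <<'E'
from h import *
for n in("top0","t7"): print(n);wings(cv2.imread(f"pics/{n}.png"))
p=[proj("top",W(x,-25,45)) for x in(118,123,128)];print(np.round(p,2).tolist(), proj("top",W(118,25,45)))
E
```

```text
top0
210 [12, 12, 13, 13, 13, 18, 43, 94, 81, 31, 15, 13, 15, 13, 12]
211 [14, 15, 15, 14, 14, 20, 46, 100, 93, 35, 17, 13, 13, 12, 14]
219 [80, 78, 68, 61, 56, 69, 121, 166, 172, 111, 23, 11, 11, 13, 13]
220 [15, 20, 21, 16, 19, 29, 105, 159, 172, 110, 20, 12, 13, 11, 11]
235 [46, 21, 12, 14, 13, 13, 25, 63, 114, 74, 21, 12, 13, 13, 13]
236 [121, 46, 20, 15, 15, 16, 29, 68, 121, 99, 23, 12, 11, 13, 13]
244 [211, 154, 87, 50, 37, 36, 49, 106, 156, 149, 84, 36, 15, 30, 15]
245 [163, 100, 44, 15, 12, 13, 24, 67, 127, 146, 81, 24, 13, 15, 15]
t7
210 [13, 12, 13, 12, 14, 33, 85, 119, 70, 27, 14, 4, 11, 11, 12]
211 [13, 14, 14, 13, 17, 33, 84, 119, 70, 28, 11, 8, 7, 11, 11]
219 [68, 72, 66, 59, 60, 91, 144, 164, 134, 52, 9, 13, 15, 10, 11]
220 [22, 18, 19, 18, 23, 60, 130, 160, 136, 58, 13, 9, 15, 10, 11]
235 [45, 21, 13, 13, 13, 18, 43, 92, 84, 52, 70, 80, 39, 7, 10]
236 [116, 45, 21, 15, 16, 22, 46, 96, 91, 54, 71, 84, 37, 7, 10]
244 [203, 148, 83, 48, 37, 44, 86, 143, 160, 124, 98, 101, 61, 14, 10]
245 [158, 95, 42, 16, 13, 17, 51, 116, 156, 131, 81, 66, 37, 10, 7]
[[274.09, 214.88], [271.62, 214.96], [269.15, 215.04]] [274.74122555 239.69069427]
```

Comparing wing profiles, the pads have shifted about 0.6 px (1.2 mm), so touch was at TCP ≈ 13.4. I need about 3.8 mm more.

>>> jog_arm --rows '[{"xyz": [0.0008,0,0.0006],"rotation": [0,0,0],"claw": 0.3},{"xyz": [0.0015,0,0.0013],"rotation": [0,0,0],"claw": 0.3},{"xyz": [0.0015,0,0.0013],"rotation": [0,0,0],"claw": 0.3}]'

```text
time: 19.4
eef_pos: [0.5405, -0.0394, 0.0405]
tool_rot: [[-0.021, 1.0, -0.017], [0.765, 0.027, 0.643], [0.643, 0.0, -0.766]]
wrist_force: [0.8, -4.5, -2.5]
opening: 0.0555
grip_force: 2.2
```

```bash
cat >> h.py <<'E'
def edges(n):
    a=cv2.imread("pics/top0.png");b=cv2.imread(n)
    def e(img,r):
        s=cv2.cvtColor(img,cv2.COLOR_BGR2HSV)[r,:,1].astype(float);k=258+int(np.argmax(s[258:273])) if r<230 else 264+int(np.argmax(s[264:272]))
        t=.5*s[k]
        while s[k]>t and k>258:k-=1
        return k+(t-s[k])/(s[k+1]-s[k])
    d={r:round(e(a,r)-e(b,r),2) for r in(209,210,211,220,221,234,235,236,245,246)};print(d);print("mm",np.round(np.mean(list(d.values())[:5])/.494,2),np.round(np.mean(list(d.values())[5:])/.494,2))
E
python3 - <<'E'
from h import *
st();b=get_image("top");cv2.imwrite("pics/t8.png",b);wings(b);edges("pics/t7.png");edges("pics/t8.png")
E
```

```text
t 19.4 tcp(cradle) [16.6  1.6 40.5] F [-4.56 -0.63 -2.52] op 0.0555178709306076
210 [13, 12, 12, 16, 33, 85, 116, 65, 25, 13, 4, 11, 7, 12, 13]
211 [13, 14, 14, 17, 33, 83, 117, 63, 24, 10, 7, 7, 11, 11, 13]
219 [62, 73, 65, 67, 91, 144, 168, 134, 56, 5, 13, 11, 10, 7, 12]
220 [16, 19, 19, 26, 63, 128, 162, 136, 58, 9, 9, 11, 10, 11, 8]
235 [42, 21, 15, 13, 19, 43, 91, 86, 55, 70, 81, 39, 7, 10, 11]
236 [117, 44, 21, 16, 19, 45, 96, 94, 57, 71, 80, 40, 10, 10, 7]
244 [204, 148, 81, 50, 47, 89, 145, 157, 117, 93, 97, 61, 14, 10, 14]
245 [152, 96, 39, 16, 21, 56, 118, 157, 129, 78, 61, 37, 11, 10, 11]
{209: np.float64(0.61), 210: np.float64(0.57), 211: np.float64(0.55), 220: np.float64(0.46), 221: np.float64(0.43), 234: np.float64(0.72), 235: np.float64(0.78), 236: np.float64(0.77), 245: np.float64(0.68), 246: np.float64(0.66)}
mm 1.06 1.46
{209: np.float64(1.62), 210: np.float64(1.6), 211: np.float64(1.56), 220: np.float64(1.47), 221: np.float64(1.46), 234: np.float64(1.77), 235: np.float64(1.79), 236: np.float64(1.75), 245: np.float64(1.74), 246: np.float64(1.66)}
mm 3.12 3.53
```

>>> jog_arm --rows '[{"xyz": [0.0006,0,0.0005],"rotation": [0,0,0],"claw": 0.3},{"xyz": [0.0013,0,0.0011],"rotation": [0,0,0],"claw": 0.3},{"xyz": [0.0013,0,0.0011],"rotation": [0,0,0],"claw": 0.3}]'

```text
time: 19.82
eef_pos: [0.5405, -0.0379, 0.0405]
tool_rot: [[-0.021, 1.0, -0.017], [0.765, 0.027, 0.643], [0.643, 0.001, -0.766]]
wrist_force: [0.4, -5.5, -2.5]
opening: 0.0555
grip_force: 2.7
```

```bash
python3 - <<'E'
from h import *
st();b=get_image("top");cv2.imwrite("pics/t9.png",b);edges("pics/t9.png")
E
```

```text
t 19.82 tcp(cradle) [18.2  1.5 40.5] F [-5.47 -0.21 -2.46] op 0.05546724366139494
{209: np.float64(2.47), 210: np.float64(2.35), 211: np.float64(2.32), 220: np.float64(2.33), 221: np.float64(2.32), 234: np.float64(2.27), 235: np.float64(2.31), 236: np.float64(2.41), 245: np.float64(2.65), 246: np.float64(2.65)}
mm 4.77 4.98
```

>>> jog_arm --rows '[{"xyz": [-0.001,0,-0.0008],"rotation": [0,0,0],"claw": 0.3},{"xyz": [-0.003,0,-0.0025],"rotation": [0,0,0],"claw": 0.3},{"xyz": [-0.01,0,-0.0084],"rotation": [0,0,0],"claw": 0.3},{"xyz": [-0.03,0,-0.0252],"rotation": [0,0,0],"claw": 0.3},{"xyz": [-0.046,0,-0.0386],"rotation": [0,0,0],"claw": 0.3},{"xyz": [-0.02,0,-0.069],"rotation": [0,0,0],"claw": 0.3},{"xyz": [0.006,0,-0.1],"rotation": [0,0,0],"claw": 0.3},{"xyz": [0.006,0,-0.1],"rotation": [0,0,0],"claw": 0.3},{"xyz": [0.006,0,-0.1],"rotation": [0,0,0],"claw": 0.3}]'

```text
time: 21.0
eef_pos: [0.5419, -0.0985, 0.1206]
tool_rot: [[-0.02, 1.0, -0.016], [0.766, 0.026, 0.643], [0.643, 0.001, -0.766]]
wrist_force: [0.4, 0.9, -0.1]
opening: 0.0556
grip_force: 0.0
```

```bash
python3 - <<'E'
from h import *
st();b=get_image("top");cv2.imwrite("pics/t10.png",b);edges("pics/t10.png")
a=cv2.resize(get_image("side")[130:300,230:350],None,fx=3.5,fy=3.5,interpolation=cv2.INTER_CUBIC);b=cv2.resize(b[180:280,205:415],None,fx=1.8,fy=1.8,interpolation=cv2.INTER_CUBIC)
o=np.zeros((595,800,3),np.uint8);o[:,:420]=a;o[:180,422:800]=b
cv2.imwrite("pics/s10.png",o)
E
```

```text
t 21.0 tcp(cradle) [-42.4   1.8 120.6] F [ 0.93 -0.46 -0.07] op 0.055562830344378096
{209: np.float64(2.43), 210: np.float64(2.37), 211: np.float64(2.33), 220: np.float64(2.33), 221: np.float64(2.33), 234: np.float64(2.31), 235: np.float64(2.34), 236: np.float64(2.37), 245: np.float64(2.65), 246: np.float64(2.63)}
mm 4.77 4.98
```

View pics/s10.png

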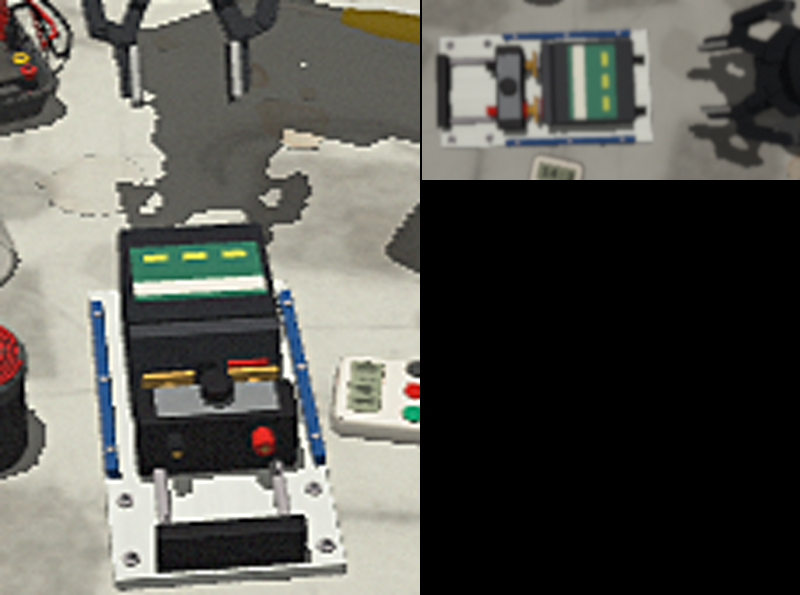

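The battery lies square between the rails. Its terminals press both pads in 4.8 and 5.0 mm, unchanged after letting go, and the gripper is clear.

```bash
python3 -c "
from plant import ctrl
print(ctrl.close_job())"
```

```text
the job is handed in; nothing more can be done
None
```

The battery is loaded and the job handed in at about 21 s: it was slid flush, tipped over the edge and pushed in until the camera showed both contacts about 4.8 and 5.0 mm in (of 10 mm). It stayed there after release, with peak measured push about 9 N and nothing else touched.

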